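# Load a slide holder against the sprung plunger and hold it home

## Robot

A 6-joint arm with a two-finger parallel gripper is mounted at the origin on the work surface. World frame = base frame: x ahead of the robot, y to its left, z up, the work surface at z = 0. Lengths are in m, angles in degrees, forces in N, time in s.
With the tool pointing down it reaches from about 0.25 to 0.725 m from the base axis. Payload 9.7 kg.
Tool frame: the origin (TCP) lies at the very end of the fingers, on their centre line; the grasp point (between the pads) lies 19 mm behind it; y points along the fingers, x is the direction in which the jaws open and shut, and the axes are right-handed (so a half turn about y gives the same grasp; the last joint's range is limited). The gripper opens to 85 mm and grips with 20 to 120 N. Pads are 22 mm wide; open, the fingers measure 114 mm over their backs; the gripper's body (76 mm by 85 mm) begins 54 mm behind the grasp point. The pads swing forward as they close: fully open they stand 13 mm farther back than shut.
Start: joints at [-77.006, 4.979, 10.078, 95.1, 0, 90], TCP at [0.124, -0.536, 0.231] pointing down, gripper open.
Joint ranges: [-179.16, 179.16], [-48.56, 103.87], [-65.8, 70.77], [-126.05, 130.52], [-82.76, 87.17], [-180, 180]. Speed limits (degrees/s): [127.2, 127.2, 147.25, 180, 180, 180].

## Interface

Orientations are given as [roll, pitch, yaw] about the fixed x, y, z axes, in that order (R = Rz(yaw) Ry(pitch) Rx(roll)).
In Python, from workcell import bot gives the robot as it stands.
- The arm moves only by the shell command python3 -m jog 'ROWS' [FORCE]. ROWS is JSON, a list of rows, each an object with "rotation": the turn, a rotation vector about the world's x, y, z in degrees, a list of three; "travel": the shift along the world's x, y, z in mm, a list of three; "jaw": the gripper command: -1 is shut, 1 is fully open, values between are in proportion. In form: [{"rotation": [rx, ry, rz], "travel": [x, y, z], "jaw": jaw}, ...]. A call has 1 to 8 rows; each row shifts and turns the commanded pose from where the row before left it; what a row does not reach is not made up. A row lasts 1/8 s, in which the tool goes at most 62.5 mm and 10.7 degrees, less where a joint would pass 70% of its speed; a pose out of reach is approached as far as the arm can. A call with a gripper value outside its range is refused whole. The fingers move at their own pace and stop on an object; FORCE is the grip in N (left out, the last holds). Time passes only in rows, so rows that do not move let the fingers close. It gives the time, the measured TCP pose, the force and the opening at its end, in the units of the state.
- bot.get_obs(): the state, without advancing time (a new reading comes with each control period).
- bot.camera(name): name is "side" or "top" or "wrist"; returns the picture (480x640x3 uint8, red, green, blue); there is no depth.
- bot.camera_params(name): a dict with "K" (3x3 intrinsics, pixels), "view" (4x4, takes a point from world to camera coordinates). Camera axes: x right, y up, looking along -z (the intrinsics and any distortion apply to the point x, -y, -z); pixel columns grow to the right and rows downward; lengths in m; the calibration is good to about 2 mm. A picture is of the moment at which its call begins: read the wrist's pose just before it. camera_params takes no time and is no camera call; for the wrist camera it gives the pose at the moment of the call.
- bot.job_done(): hands the job in, once; it reports no verdict.
Trained networks look in the newest picture that a camera, given by its name, has taken for a name from the list of things; names that differ only in an ending like _2 or _b are one class to them, and where a whole thing is asked for, a point or a joint stands for the part that bears it (a point fixed in the world has none). Each returns a list of dicts, best first, with "score" (0 to 1); they miss things now and then, are a little off and sometimes report something else, mostly with a low value. They report only what shows in the picture. A call takes as long as a camera call. They do not tell look-alikes from the thing itself.
- bot.recognise(camera, thing): "xy" ([column, row] in pixels, amid what is visible of it).
- bot.trace(camera, thing): "mask" (480x640 bool, what is visible of it) and "xy" ([column, row] in pixels, amid what is visible of it).
The state is a dict: "time": time; "q": joint angles; "qd": joint speeds; "joint_efforts": joint torques, N m; "ee_pos": TCP position; "tcp_rot": TCP orientation; "wrist_force": force on the tool from outside, world axes, zero at the start; "torque": the same for the moment, N m; "opening": finger opening in m.
Only numpy, scipy, OpenCV 4.12 (cv2) and the standard library are available. Lean on these libraries where they do the work, as an engineer would, in place of code of your own. Each camera call takes 0.05 s, during which the arm holds its last target.

## Task

Pick up the slide holder with a light grip (it carries glass: squeeze with less than 30 N), lay it flat on the black stage between the two short rails, and press it gently against the sprung brass plunger until its end rests squarely on both red stops, pushing on the stops with less than 25 N. Finish while still holding it pressed there: do not let go. Leave the bottle, the jar and the dish where they are.

Things in the scene. Friction and masses are not known exactly. Their poses are not given: they have to be found in the camera images.
- holder_center (a point): centre (half-way up) of the slide holder: a flat aluminium block 90 mm long (its x), 40 mm wide (its y), 24 mm high (its z up), about 160 g, with a blue top that carries a glass slide with a white label near the rear end (-x) and a pink specimen towards the front end (+x). It starts flat on the bench. Either end may go to the stops.
- holder: the same slide holder; origin at the centre of its underside, 12 mm below its centre, same axes
- stops: the two red hard stops, fixed to the stage, each 11 mm wide, from 10 to 21 mm either side of the middle. Origin: midway between them in the plane of their faces, 12 mm above the deck (32 mm above the bench). x: the level direction in which the holder is pressed, square onto the faces; y along the faces; z up. The holder is home when its centre is 45 mm behind (-x) the origin.
- stage: the loading stage, fixed; origin on the bench straight under that of the stops, same axes. Black deck 20 mm high, 120 mm wide, from the stops back to x = -160 mm. Two aluminium rails 14 mm high, 46 mm apart, from the stops back to x = -26 mm, then flaring to x = -40 mm. Rails reach at most 38 mm from the middle. Beyond the stops a white and blue housing, 150 mm wide, x = 30 to 150 mm, 60 mm high.
- plunger (a joint): travel in m of the brass plunger (12 mm thick) between the stops, at the height of the holder's centre, on the middle line. 0 = out, its round tip then stands 12 mm proud of the stop faces; 0.012 = tip level with the faces, as when the holder is against the stops. Its spring pushes back with 3.6 N at first touch and 7.2 N with the holder at the stops, enough to slide a freed holder back off the stops.
- stain_bottle: small amber bottle with black cap, 38 mm across, 66 mm high, loose; origin at the centre of its underside; to be left alone
- oil_jar: small green glass jar with white lid, 50 mm across, 48 mm high, loose; origin at the centre of its underside; to be left alone
- dish: white open dish, 70 mm across, 30 mm high, loose; origin at the centre of its underside; to be left alone
Mind the look-alikes: they are no part of the job. What is shaped like the holder but green is not meant.

How it is judged:
By the outcome, as a careful person would: the job done as asked, in the order asked, and still so for the second after the job is handed in, while the arm keeps its last pose, push and grip.
It also fails if it takes over 54 s, if anything falls off the work surface, if the arm or the gripper's body presses on something with over 40 N, if the wrist force passes 120 N, or if a joint passes its speed limit or range.

## Working session

There is one attempt and no reset: what is moved stays moved. The work goes in short steps, Python scripts to look and compute and a shell command to move; the robot and the scene stay as the last step left them, time stands still between calls to the robot, and variables do not carry over. Pictures are saved under pics/ and viewed, and the job is handed in when it is done.

```bash
ls; mkdir -p pics
python3 - <<'E'
from workcell import bot
import cv2
o=bot.get_obs();print(o)
for c in ["side","top"]:
    im=bot.camera(c);cv2.imwrite(f"pics/{c}0.png",im[:,:,::-1])
    for t in ["holder","stops","stage","plunger","stain_bottle","oil_jar","dish"]:
        try:print(c,t,[(r["score"],r["xy"]) for r in bot.recognise(c,t)])
        except Exception as e:print(t,e)
    p=bot.camera_params(c);print(p)
print(bot.get_obs()["time"])
E
```

```text
pics
{'time': 0.0, 'q': array([-7.70074210e+01,  5.01342689e+00,  1.00354478e+01,  9.50977341e+01,
        4.49730042e-04,  9.00008730e+01]), 'qd': array([-0.06958681, -0.0483918 ,  0.01423018,  0.13905244, -0.01252261,
       -0.01183199]), 'joint_efforts': array([ 6.36426394e-04, -5.20394433e+01,  4.64797246e+01,  1.63968903e-02,
        1.12684402e-04, -7.55894717e-06]), 'ee_pos': array([ 0.12360934, -0.5357175 ,  0.23056962]), 'tcp_rot': array([-8.99995514e+01,  7.57132165e-02, -7.70082940e+01]), 'wrist_force': array([-0.02304207, -0.42312081, -0.22652836]), 'torque': array([-0.01419531,  0.03743609,  0.01969434]), 'opening': 0.08512708942015934}
side holder [(0.96, [351.9, 259.2]), (0.83, [427.5, 251.0]), (0.64, [386.3, 226.0]), (0.63, [441.3, 223.9])]
side stops [(0.72, [246.8, 246.3])]
side stage [(0.64, [252.6, 253.6])]
side plunger [(0.63, [250.4, 250.2])]
side stain_bottle [(0.9, [346.2, 203.6])]
side oil_jar [(0.78, [425.4, 192.1])]
side dish [(0.66, [198.6, 334.1]), (0.28, [388.9, 228.5])]
{'K': array([[575.84778477,   0.        , 327.85626664],
       [  0.        , 575.
[... 402 characters left out ...]
.4, 260.9]), (0.61, [481.9, 319.8]), (0.39, [265.4, 180.6])]
top stops [(0.76, [273.9, 174.0])]
top stage [(0.96, [266.9, 171.9]), (0.27, [517.5, 244.7])]
top plunger []
top stain_bottle [(0.77, [423.2, 189.8])]
top oil_jar [(0.8, [517.6, 242.6])]
top dish [(0.67, [141.6, 241.9])]
{'K': array([[491.4223226 ,   0.        , 322.27737912],
       [  0.        , 491.4223226 , 238.2790499 ],
       [  0.        ,   0.        ,   1.        ]]), 'view': array([[ 0.01862849, -0.99982146,  0.00316523,  0.01909025],
       [ 0.99348051,  0.01886628,  0.11243014, -0.50184754],
       [-0.11246978,  0.00105019,  0.99365459, -0.91232978],
       [ 0.        ,  0.        ,  0.        ,  1.        ]])}
0.8
```

View pics/top0.png

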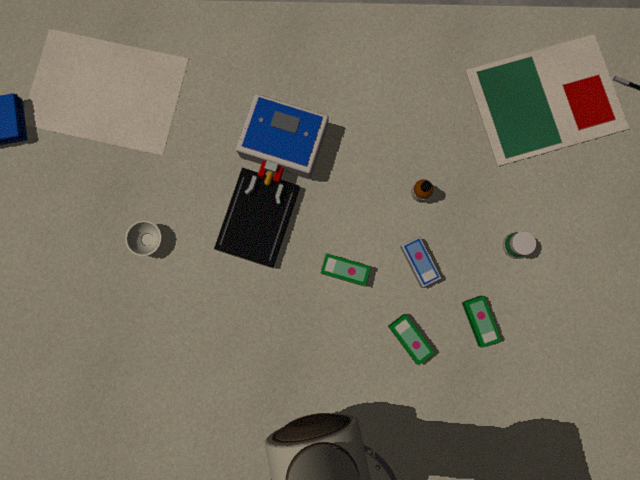

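View pics/side0.png

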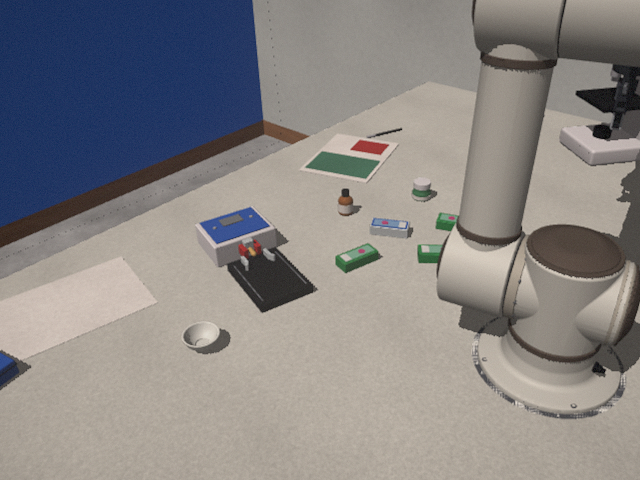

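Run:
```python
import cv2
t=cv2.imread("pics/top0.png");cv2.imwrite("pics/top0c.png",cv2.resize(t[110:380,190:550],None,fx=2.2,fy=2.2,interpolation=cv2.INTER_CUBIC))
t=cv2.imread("pics/side0.png");cv2.imwrite("pics/side0c.png",cv2.resize(t[150:350,160:480],None,fx=2.5,fy=2.5,interpolation=cv2.INTER_CUBIC))
```

```text
(no output)
```

View pics/top0c.png

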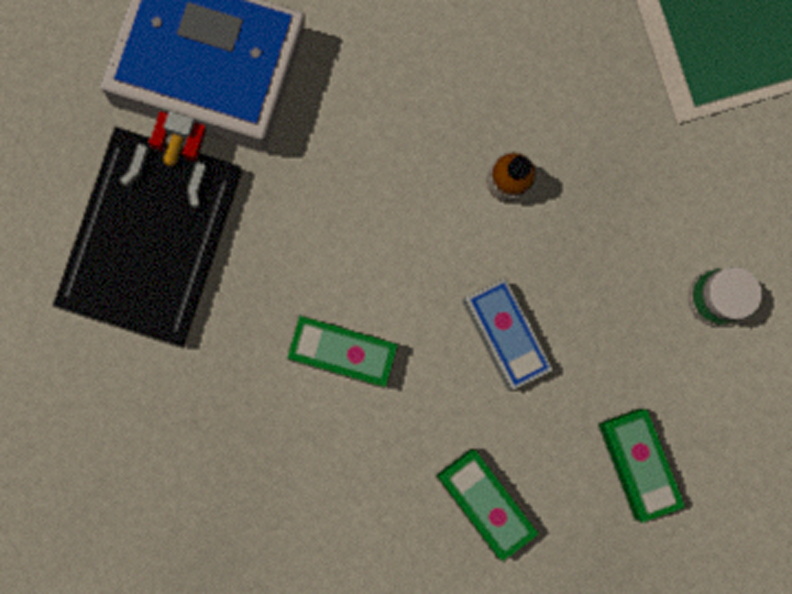

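View pics/side0c.png

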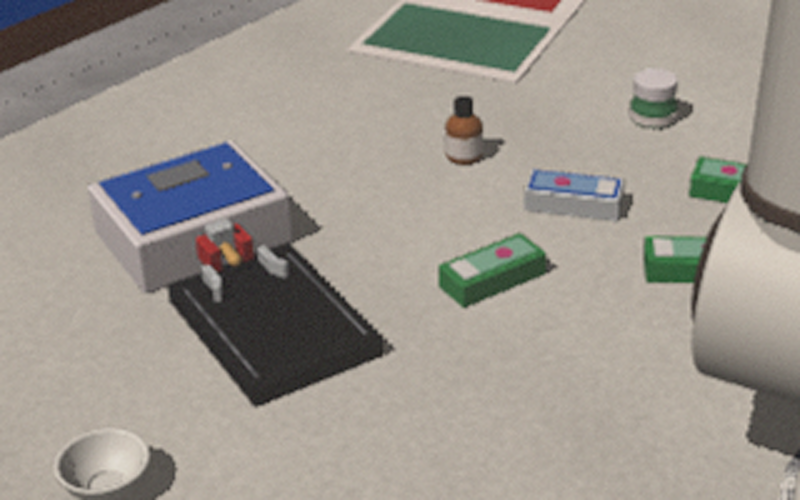

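Four block shapes show in the top view: green at (346,268), (411,340) and (482,320), and blue with aluminium sides at (421,262). Only the blue one fits, since the holder has a blue top. The crop confirms it, with the white label at its lower end and the pink specimen at its upper end. The stage is at (258,218) and the stops at (274,174).

```bash
cat > h.py <<'E'
import numpy as np,cv2
from scipy.optimize import least_squares, minimize
def proj(P,cp):
    P=np.atleast_2d(P);V=cp["view"];c=P@V[:3,:3].T+V[:3,3];c=c*[1,-1,-1]
    u=c@cp["K"].T;return u[:,:2]/u[:,2:]
def unproj(uv,z,cp):
    V=cp["view"];R=V[:3,:3];C=-R.T@V[:3,3]
    uv=np.atleast_2d(uv).astype(float)
    d=np.c_[uv,np.ones(len(uv))]@np.linalg.inv(cp["K"]).T*[1,-1,-1]@R
    return C+d*((z-C[2])/d[:,2])[:,None]
def box(x,y,yaw,x0,x1,w,z0,z1):
    a=np.radians(yaw);c,s=np.cos(a),np.sin(a)
    return np.array([[x+c*i-s*j,y+s*i+c*j,k] for i in(x0,x1) for j in(-w/2,w/2) for k in(z0,z1)])
def sil(P,cp,S=4):
    m=np.zeros((480*S,640*S),np.uint8);h=cv2.convexHull(((proj(P,cp)+.5)*S).astype(np.int32));cv2.fillConvexPoly(m,h,1)
    return cv2.resize(m.astype(np.float32),(640,480),interpolation=cv2.INTER_AREA)
E
python3 - <<'E'
from workcell import bot
from h import *
M={}
for c in ["top","side"]:
    bot.camera(c);cp=bot.camera_params(c)
    for t in ["holder","stage"]:
        for r in bot.trace(c,t):
            m=r["mask"];print(c,t,r["score"],r["xy"],m.sum(),cv2.minAreaRect(np.argwhere(m)[:,::-1].astype(np.float32)))
            M.setdefault((c,t),[]).append(m)
np.savez("masks.npz",**{f"{k[0]}_{k[1]}_{i}":m for k,v in M.items() for i,m in enumerate(v)})
# holder fits
cps={c:bot.camera_params(c) for c in["top","side"]}
near={"top":(421,262),"side":(388,228)}
def pick(c,t):
    return min(M[(c,t)],key=lambda m:np.hypot(*(np.argwhere(m).mean(0)[::-1]-near[c])))
def fit(cs,x0):
    def f(p): return sum(np.abs(sil(box(*p,-.045,.045,.04,0,.024),cps[c])-pick(c,"holder")).sum() for c in cs)
    r=minimize(f,x0,method="Nelder-Mead",options=dict(initial_simplex=[x0,x0+[.01,0,0],x0+[0,.01,0],x0+[0,0,10]]));return r.x,r.fun
g=unproj(near["top"],.012,cps["top"])[0]
top=cv2.imread("pics/top0.png")
for cs in (["top"],["side"],["top","side"]):
    print(cs,fit(cs,np.array([g[0],g[1],25.])))
# colour: blue rim
for c in["top","side"]:
    im=cv2.imread(f"pics/{c}0.png").astype(int)
    for t in["holder"]:
        pass
# deck
im=top.astype(int);b=(im.max(2)<45).astype(np.uint8);b[:150]=0;b[280:]=0;b[:,:200]=0;b[:,310:]=0
n,l,s,_=cv2.connectedComponentsWithStats(b);k=1+s[1:,4].argmax()
pts=np.argwhere(l==k)[:,::-1].astype(np.float32);r=cv2.minAreaRect(pts);bx=cv2.boxPoints(r);w=unproj(bx,.02,cps["top"]);print(bx,w)
print(bot.get_obs()["time"])
E
```

```text
top holder 0.94 [347.0, 271.6] 999 ((345.4985656738281, 269.3382873535156), (47.24283981323242, 21.747196197509766), 16.189205169677734)
top holder 0.62 [409.7, 342.0] 1111 ((411.36004638671875, 338.9800109863281), (50.79999923706055, 22.600000381469727), 53.13010025024414)
top holder 0.57 [483.5, 320.1] 1113 ((481.45684814453125, 321.49072265625), (50.30180740356445, 23.107013702392578), 68.45902252197266)
top holder 0.56 [420.3, 261.9] 1047 ((420.0000915527344, 262.0), (47.404640197753906, 23.25510597229004), 63.43495178222656)
top stage 0.95 [266.9, 176.4] 11015 ((267.25, 181.24998474121094), (80.95429229736328, 164.1221923828125), 18.434947967529297)
side holder 0.96 [354.4, 257.6] 783 ((355.92413330078125, 256.8205871582031), (20.225858688354492, 44.13558578491211), 67.06790161132812)
side holder 0.84 [443.9, 219.5] 289 ((445.1470947265625, 221.41175842285156), (18.91777801513672, 16.73495864868164), 14.03624439239502)
side holder 0.81 [389.3, 229.7] 631 ((388.92059326171875, 227.2415008544922), (38.31641387939453, 17.400413513183594), 6.115502834320068)
side holder 0.59 [426.8, 251.2] 398 ((428.5, 253.0), (18.0, 23.0), 90.0)
side stage 0.97 [252.8, 255.1] 6534 ((252.0222930908203, 258.8304443359375), (120.88296508789062, 71.46170043945312), 56.07020568847656)
['top'] (array([ 0.46142045, -0.1612499 , 28.01886903]), np.float64(68.9375))
['side'] (array([ 0.46451121, -0.1620407 , 30.85998485]), np.float64(60.4375))
['top', 'side'] (array([ 0.4615396 , -0.16143951, 28.20832931]), np.float64(145.5625))
[[214.00003 248.     ]
 [244.90004 155.3    ]
 [304.30002 175.1    ]
 [273.40002 267.8    ]] [[0.47954574 0.23659698 0.02      ]
 [0.66372646 0.18379671 0.02      ]
 [0.62621878 0.06605296 0.02      ]
 [0.44360375 0.12115314 0.02      ]]
1.1
```

Run:
```python
from workcell import bot
from h import *
D=np.load("masks.npz");cps={c:bot.camera_params(c) for c in["top","side"]}
def f(p,cs):
    s=0
    for c in cs:
        m=np.maximum(sil(box(*p,-.16,0,.12,0,.02),cps[c]),sil(box(*p,.03,.15,.15,0,.06),cps[c]))
        m=np.maximum(m,sil(box(*p,0,.03,.05,0,.03),cps[c]))
        s+=np.abs(m-D[c+"_stage_0"]).sum()
    return s
x0=np.array([.63,.125,-17.])
for cs in (["top"],["side"],["top","side"]):
    r=minimize(f,x0,(cs,),method="Nelder-Mead",options=dict(initial_simplex=[x0,x0+[.01,0,0],x0+[0,.01,0],x0+[0,0,8]]));print(cs,r.x,r.fun)
p=r.x
for c in cps:
    im=cv2.imread(f"pics/{c}0.png")
    im=cv2.resize(im,None,fx=4,fy=4,interpolation=cv2.INTER_CUBIC)
    def dr(P,col):
        q=((proj(P,cps[c])+.5)*4).astype(int)
        for a in range(8):
            for b in range(a):
                if bin(a^b).count("1")==1: cv2.line(im,tuple(map(int,q[a])),tuple(map(int,q[b])),col,1)
    dr(box(*p,-.16,0,.12,0,.02),(0,255,255));dr(box(*p,.03,.15,.15,0,.06),(0,255,0))
    dr(box(.4615,-.1614,28.2,-.045,.045,.04,0,.024),(0,0,255))
    o={"top":(200,85),"side":(180,180)}[c]
    cv2.imwrite(f"pics/ov_{c}.png",im[o[1]*4:o[1]*4+600*(1 if c=='side' else 1),o[0]*4:o[0]*4+800])
w=bot.camera("wrist");cv2.imwrite("pics/w0.png",w[:,:,::-1]);print(bot.camera_params("wrist"))
```

```text
['top'] [  0.61322015   0.13503718 -16.83098141] 514.125
['side'] [  0.61799731   0.13628087 -16.33749966] 381.25
['top', 'side'] [  0.61329781   0.13538107 -16.79396204] 1004.4375
{'K': array([[353.78258037,   0.        , 321.03826728],
       [  0.        , 353.78258037, 243.97349064],
       [  0.        ,   0.        ,   1.        ]]), 'view': array([[ 0.22526362, -0.97429723,  0.00110297, -0.55007838],
       [ 0.93211784,  0.21518172, -0.29129566,  0.037952  ],
       [ 0.28357121,  0.06664641,  0.95663244, -0.37828323],
       [ 0.        ,  0.        ,  0.        ,  1.        ]])}
```

View pics/ov_top.png

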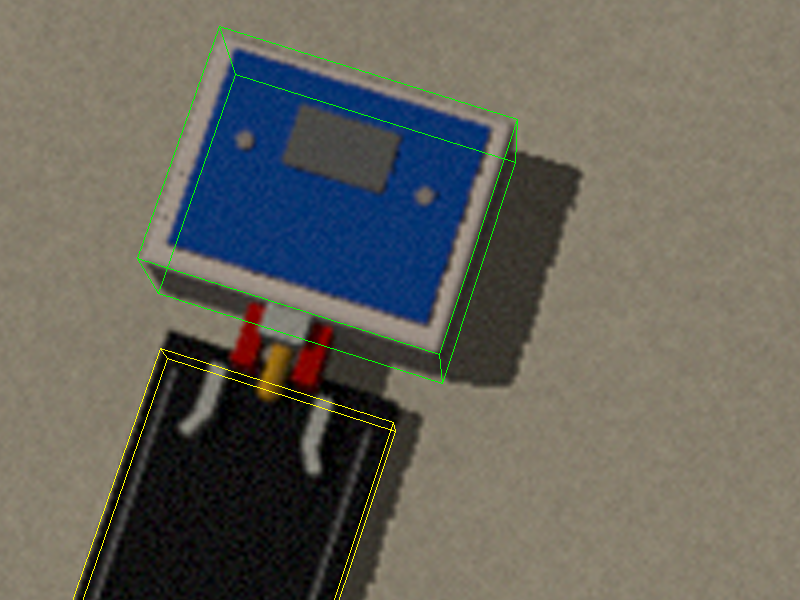

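View pics/ov_side.png

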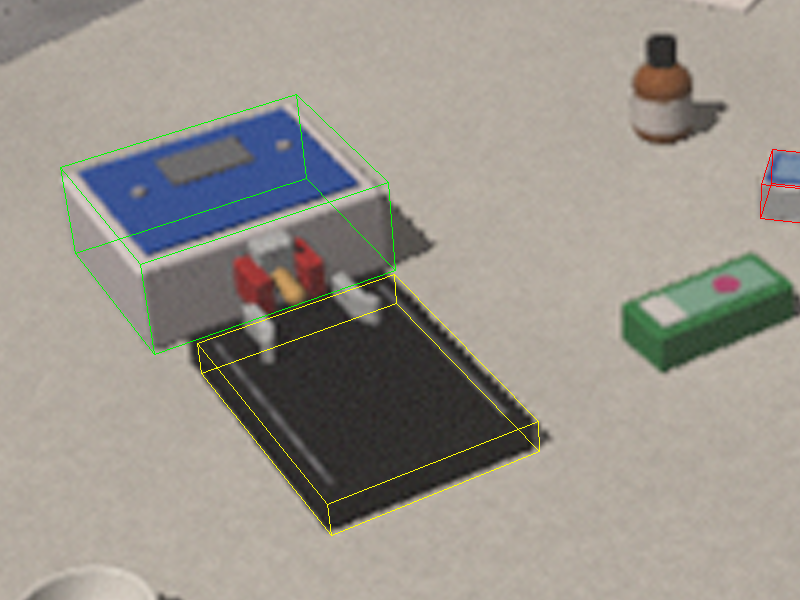

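View pics/w0.png

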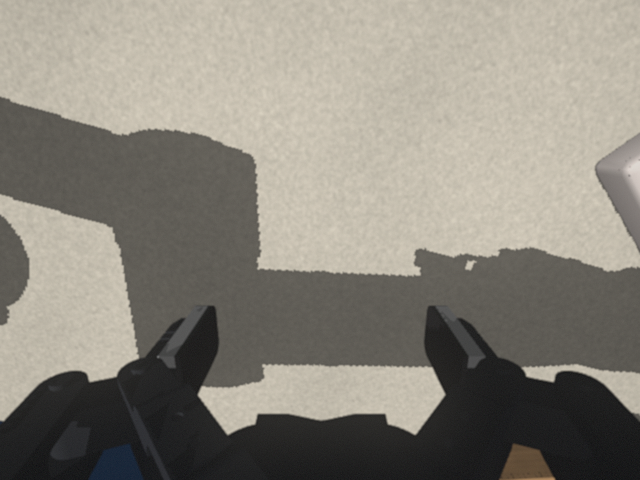

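Run:
```python
from workcell import bot
from h import *
D=np.load("masks.npz");cp=bot.camera_params("top")
for n in ["stain_bottle","oil_jar","dish"]: pass
print("bottle,jar,dish",unproj([[423,190],[519,243],[146,240]],.04,cp).round(3).tolist())
for i,a in ((0,-106),(1,-143),(2,20)):
    m=D[f"top_holder_{i}"];g=unproj(np.argwhere(m).mean(0)[::-1],.012,cp)[0]
    best=None
    for a in (0,60,120):
        x0=np.array([g[0],g[1],a]);r=minimize(lambda p:np.abs(sil(box(*p,-.045,.045,.04,0,.024),cp)-m).sum(),x0,method="Nelder-Mead",options=dict(initial_simplex=[x0,x0+[.01,0,0],x0+[0,.01,0],x0+[0,0,25]]))
        if best is None or r.fun<best.fun:best=r
    print(i,best.x.round(3),best.fun)
o=bot.get_obs();w=bot.camera_params("wrist");R=w["view"][:3,:3];C=-R.T@w["view"][:3,3];print("cam C",C,"fwd",-R[2],"rel",C-o["ee_pos"],o["time"])
```

```text
bottle,jar,dish [[0.597, -0.162, 0.04], [0.498, -0.343, 0.04], [0.49, 0.361, 0.04]]
0 [ 4.4300e-01 -1.7000e-02  7.4808e+01] 47.0625
1 [ 3.14000e-01 -1.44000e-01  2.17673e+02] 43.4375
2 [ 0.35  -0.278 21.969] 106.6875
cam C [ 0.19580714 -0.5188952   0.37353998] fwd [-0.28357121 -0.06664641 -0.95663244] rel [0.07215671 0.01702542 0.14224412] 1.15
```

```bash
python3 -m jog '[{"rotation":[0,0,10.6],"travel":[16,18,0],"jaw":1},{"rotation":[0,0,10.6],"travel":[16,18,0],"jaw":1},{"rotation":[0,0,10.6],"travel":[16,18,0],"jaw":1},{"rotation":[0,0,10.6],"travel":[16,18,0],"jaw":1},{"rotation":[0,0,10.6],"travel":[16,18,0],"jaw":1},{"rotation":[0,0,10.6],"travel":[16,18,0],"jaw":1},{"rotation":[0,0,10.6],"travel":[16,18,0],"jaw":1},{"rotation":[0,0,10.6],"travel":[16,18,0],"jaw":1}]' 24; python3 -c "
from workcell import bot;o=bot.get_obs();print(o['q'].round(1),o['wrist_force'])"
```

```text
time: 2.15
ee_pos: [0.2521, -0.3913, 0.2314]
tcp_rot: [-90.0, -0.0, 8.1]
wrist_force: [-0.3, -0.3, 0.3]
opening: 0.0856
[-57.2  -6.6  -1.3  95.2   0.   24.7] [-0.26442831 -0.30924994  0.30304021]
```

```bash
python3 -m jog '[{"rotation":[0,0,10.6],"travel":[17,20,-3],"jaw":0.6},{"rotation":[0,0,10.6],"travel":[17,20,-3],"jaw":0.6},{"rotation":[0,0,10.6],"travel":[17,20,-3],"jaw":0.6},{"rotation":[0,0,10.6],"travel":[17,20,-3],"jaw":0.6},{"rotation":[0,0,10.6],"travel":[17,20,-3],"jaw":0.6},{"rotation":[0,0,10.6],"travel":[17,20,-3],"jaw":0.6},{"rotation":[0,0,10.6],"travel":[17,20,-3],"jaw":0.6},{"rotation":[0,0,10.6],"travel":[17,20,-3],"jaw":0.6}]'; python3 -m jog '[{"rotation":[0,0,10.6],"travel":[17,20,-3],"jaw":0.6},{"rotation":[0,0,10.6],"travel":[17,20,-3],"jaw":0.6},{"rotation":[0,0,4],"travel":[8,11,0],"jaw":0.6},{"rotation":[0,0,0],"travel":[0,0,0],"jaw":0.6},{"rotation":[0,0,0],"travel":[0,0,0],"jaw":0.6}]'
cat > look.py <<'E'
import sys
from workcell import bot
from h import *
n=sys.argv[1]
cp=bot.camera_params("wrist");im=bot.camera("wrist");np.savez(f"pics/{n}.npz",K=cp["K"],view=cp["view"]);cv2.imwrite(f"pics/{n}.png",im[:,:,::-1])
for t in sys.argv[2:]:
    for i,r in enumerate(bot.trace("wrist",t)):
        print(t,r["score"],r["xy"],r["mask"].sum());np.save(f"pics/{n}_{t}_{i}.npy",r["mask"])
o=bot.get_obs();print(o["time"],o["ee_pos"],o["tcp_rot"],o["q"].round(1),o["opening"],o["wrist_force"])
E
python3 look.py w1 holder
```

```text
time: 3.15
ee_pos: [0.3882, -0.2312, 0.2073]
tcp_rot: [-90.0, 0.0, 92.9]
wrist_force: [-0.4, -0.5, 0.7]
opening: 0.0684
time: 3.78
ee_pos: [0.4294, -0.1812, 0.2014]
tcp_rot: [-90.0, 0.0, 117.7]
wrist_force: [-0.5, -0.5, -0.4]
opening: 0.0683
holder 0.98 [457.8, 302.8] 3600
holder 0.97 [265.4, 83.8] 5849
holder 0.82 [426.9, 120.6] 5598
holder 0.72 [324.0, 254.2] 3911
3.875 [ 0.42935889 -0.18139253  0.20139335] [-9.00011788e+01  1.04085981e-02  1.17691328e+02] [-22.9  -7.   -5.1  91.9  -0.  -50.6] 0.06809781772938571 [-0.2218523   0.45494472 -0.3954804 ]
```

View pics/w1.png

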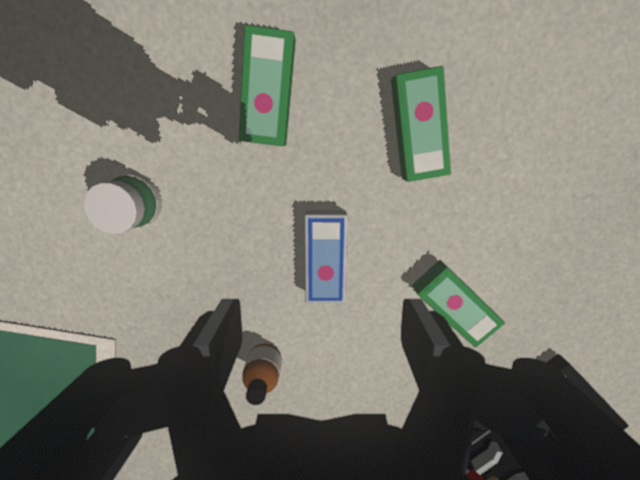

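The wrist view shows the blue holder at (325,257), white label up at (326,230) and pink specimen at (326,273). The three green ones are at (268,85), (427,120) and (457,303). Next I fit the holder's pose from this view.

```bash
cat > fit.py <<'E'
import sys
from h import *
n=sys.argv[1]; cp=np.load(f"pics/{n}.npz"); m=np.load(sys.argv[2]); z0=float(sys.argv[3]); x0=np.array([float(v) for v in sys.argv[4:7]])
f=lambda p:np.abs(sil(box(*p,-.045,.045,.04,z0,z0+.024),cp)-m).sum()
r=minimize(f,x0,method="Nelder-Mead",options=dict(initial_simplex=[x0,x0+[.01,0,0],x0+[0,.01,0],x0+[0,0,6]]))
print(r.x,r.fun,m.sum())
im=cv2.imread(f"pics/{n}.png");hsv=cv2.cvtColor(im,cv2.COLOR_BGR2HSV)
# blue rim: minAreaRect of blue pixels inside the dilated mask
k=cv2.dilate(m.astype(np.uint8),np.ones((7,7)))>0
b=((hsv[...,0]>95)&(hsv[...,0]<130)&(hsv[...,1]>70)&k).astype(np.uint8)
b=cv2.morphologyEx(b,cv2.MORPH_OPEN,np.ones((2,2)))
h=cv2.convexHull(np.argwhere(b)[:,::-1].astype(np.float32))[:,0]
w=unproj(h,z0+.024,cp)[:,:2].astype(np.float32);R=cv2.minAreaRect(w*1000);print("blue rect mm",R)
E
python3 fit.py w1 pics/w1_holder_3.npy 0 .4615 -.1614 28
```

```text
[ 0.46163064 -0.15927829 26.99588377] 89.6875 3911
blue rect mm ((462.7336730957031, -157.95632934570312), (83.41629791259766, 33.317848205566406), 27.4332218170166)
```

```bash
python3 -m jog '[{"rotation":[0,0,-0.3],"travel":[15,13,-30],"jaw":0.6},{"rotation":[0,0,0],"travel":[0,0,-40],"jaw":0.6},{"rotation":[0,0,0],"travel":[0,0,-40],"jaw":0.6},{"rotation":[0,0,0],"travel":[0,0,-31],"jaw":0.6},{"rotation":[0,0,0],"travel":[0,0,0],"jaw":0.6}]';python3 look.py w2 holder; for i in 0 1 2 3; do [ -f pics/w2_holder_$i.npy ] && python3 fit.py w2 pics/w2_holder_$i.npy 0 .462 -.159 27.4; done
```

```text
time: 4.5
ee_pos: [0.443, -0.1678, 0.0584]
tcp_rot: [-89.8, -0.2, 117.4]
wrist_force: [0.9, -0.5, -0.1]
opening: 0.0684
holder 0.92 [496.8, 80.4] 17855
holder 0.61 [318.4, 302.5] 11230
holder 0.61 [203.2, 54.2] 10871
holder 0.57 [515.5, 345.8] 3792
4.6 [ 0.44485112 -0.16834553  0.06140461] [-9.00301661e+01  3.51288776e-02  1.17442593e+02] [-20.7  -5.1 -18.8  76.3  -0.  -48.2] 0.06818888305694044 [-0.50657198 -0.4585313   1.42355029]
[ 0.662 -0.029  3.4  ] 17855.0 17855
[ 0.46182639 -0.15896074 27.26991257] 255.1875 11230
blue rect mm ((462.48095703125, -158.409912109375), (83.27623748779297, 33.667510986328125), 27.46719741821289)
[ 0.662 -0.029  3.4  ] 10871.0 10871
[ 0.662 -0.029  3.4  ] 3792.0 3792Traceback (most recent call last):
  File "fit.py", line 12, in <module>
    h=cv2.convexHull(np.argwhere(b)[:,::-1].astype(np.float32))[:,0]
      ~~~~~~~~~~~~~~~~~~~~~~~~~~~~~~~~~~~~~~~~~~~~~~~~~~~~~~~~~^^^^^
TypeError: 'NoneType' object is not subscriptable
Traceback (most recent call last):
  File "fit.py", line 12, in <module>
    h=cv2.convexHull(np.argwhere(b)[:,::-1].astype(np.float32))[:,0]
      ~~~~~~~~~~~~~~~~~~~~~~~~~~~~~~~~~~~~~~~~~~~~~~~~~~~~~~~~~^^^^^
TypeError: 'NoneType' object is not subscriptable
Traceback (most recent call last):
  File "fit.py", line 12, in <module>
    h=cv2.convexHull(np.argwhere(b)[:,::-1].astype(np.float32))[:,0]
      ~~~~~~~~~~~~~~~~~~~~~~~~~~~~~~~~~~~~~~~~~~~~~~~~~~~~~~~~~^^^^^
TypeError: 'NoneType' object is not subscriptable
```

View pics/w2.png

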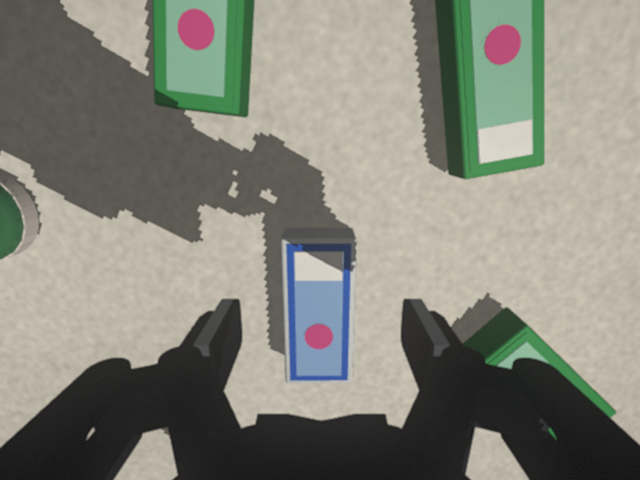

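```bash
python3 -m jog '[{"rotation":[0,0,0],"travel":[0,0,-25],"jaw":0.6},{"rotation":[0,0,0],"travel":[0,0,-20],"jaw":0.6},{"rotation":[0,0,0],"travel":[0,0,-8],"jaw":0.6},{"rotation":[0,0,0],"travel":[0,0,-5],"jaw":0.6},{"rotation":[0,0,0],"travel":[0,0,0],"jaw":0.6}]'; python3 -m jog '[{"rotation":[0,0,0],"travel":[0,0,0],"jaw":-0.1},{"rotation":[0,0,0],"travel":[0,0,0],"jaw":-0.3},{"rotation":[0,0,0],"travel":[0,0,0],"jaw":-0.5},{"rotation":[0,0,0],"travel":[0,0,0],"jaw":-1}]' 24
```

```text
time: 5.22
ee_pos: [0.4451, -0.1681, 0.003]
tcp_rot: [-90.0, 0.0, 117.5]
wrist_force: [-0.7, -0.3, -1.0]
opening: 0.0686
time: 5.72
ee_pos: [0.4451, -0.1681, 0.0029]
tcp_rot: [-90.0, 0.1, 117.5]
wrist_force: [-0.2, -0.9, 5.8]
opening: 0.0398
```

```bash
python3 -m jog '[{"rotation":[0,0,0],"travel":[0,0,0],"jaw":-1},{"rotation":[0,0,0],"travel":[0,0,0],"jaw":-1}]'; python3 -m jog '[{"rotation":[0,0,0],"travel":[0,0,8],"jaw":-1},{"rotation":[0,0,0],"travel":[0,0,20],"jaw":-1},{"rotation":[0,0,0],"travel":[0,0,30],"jaw":-1},{"rotation":[0,0,0],"travel":[0,0,30],"jaw":-1},{"rotation":[0,0,0],"travel":[0,0,20],"jaw":-1},{"rotation":[0,0,0],"travel":[0,0,0],"jaw":-1}]' ; python3 look.py w3 holder
```

```text
time: 5.98
ee_pos: [0.4451, -0.1681, 0.003]
tcp_rot: [-90.0, 0.1, 117.5]
wrist_force: [-0.8, 0.1, 5.0]
opening: 0.0399
time: 6.72
ee_pos: [0.4454, -0.1682, 0.1117]
tcp_rot: [-90.1, 0.1, 117.5]
wrist_force: [0.3, 0.2, -2.1]
opening: 0.0393
holder 0.79 [460.2, 77.0] 12151
holder 0.7 [497.9, 326.1] 6046
holder 0.63 [318.2, 333.6] 15984
6.825 [ 0.44440015 -0.16779873  0.10955135] [-8.99693143e+01 -3.44178788e-02  1.17493726e+02] [-20.7  -5.9 -14.2  81.8   0.  -48.2] 0.039610069982003164 [-0.04179868 -0.52655152 -1.00398434]
```

View pics/w3.png

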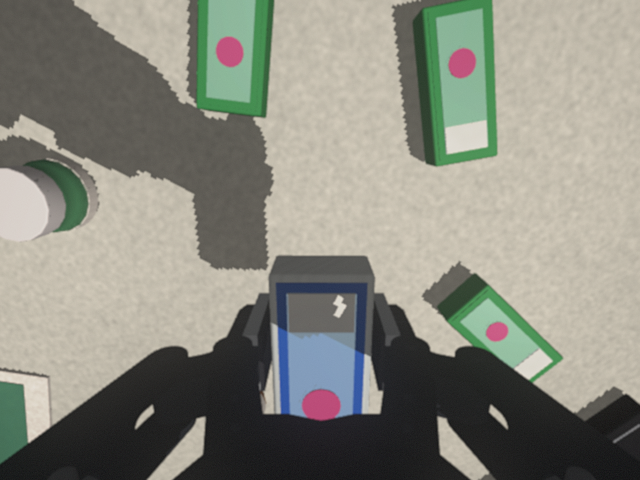

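Holder is gripped (opening 39.6 mm), level and lifted. Next I go beside the stage so the wrist camera can see the stops past the holder.

```bash
python3 -m jog '[{"rotation":[0,0,-7],"travel":[24,35,0],"jaw":-1},{"rotation":[0,0,-7],"travel":[24,35,0],"jaw":-1},{"rotation":[0,0,-7.5],"travel":[24,35,0],"jaw":-1},{"rotation":[0,0,-7.5],"travel":[24,36,0],"jaw":-1},{"rotation":[0,0,-7.5],"travel":[24,36,0],"jaw":-1},{"rotation":[0,0,-7.5],"travel":[24,35,0],"jaw":-1},{"rotation":[0,0,0],"travel":[0,0,0],"jaw":-1},{"rotation":[0,0,0],"travel":[0,0,0],"jaw":-1}]' ; python3 look.py w4 stops stage plunger
```

```text
time: 7.82
ee_pos: [0.5879, 0.044, 0.1089]
tcp_rot: [-89.9, 0.1, 73.6]
wrist_force: [-0.6, -1.1, -1.0]
opening: 0.0396
stops 0.79 [457.2, 273.3] 2410
stops 0.73 [471.8, 256.5] 735
stage 0.56 [483.7, 171.7] 69310
plunger 0.71 [320.5, 333.2] 15789
plunger 0.6 [467.9, 256.4] 751
8.025 [0.58828707 0.0432642  0.11024049] [-8.99932387e+01  7.97389036e-03  7.34546835e+01] [ 4.2  9.7  1.9 82.2 -0.  20.8] 0.039367395868727485 [-0.05583929 -0.34011894 -1.60864962]
```

View pics/w4.png

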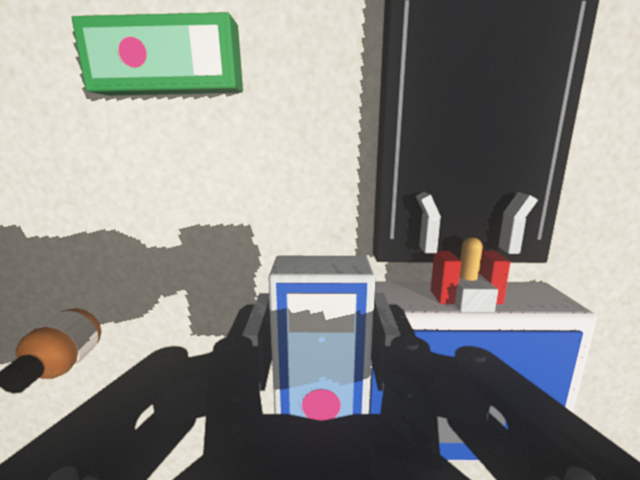

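The wrist view shows the stops at (447,275) and (494,275), the plunger tip at (472,243), the rails at (429,225) and (519,225), and the deck above them. I'll enlarge it for exact edges.

Run:
```python
import cv2
t=cv2.imread("pics/w4.png");cv2.imwrite("pics/w4c.png",cv2.resize(t[180:320,370:600],None,fx=3.4,fy=3.4,interpolation=cv2.INTER_CUBIC))
```

```text
(no output)
```

View pics/w4c.png

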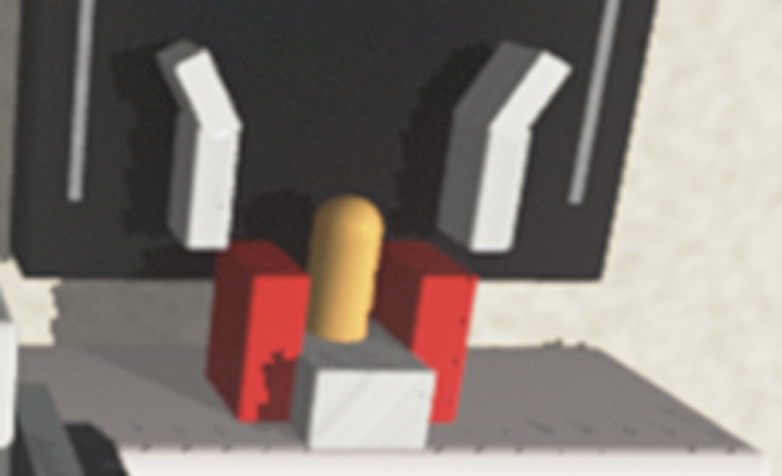

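```bash
cat > st.py <<'E'
from h import *
cp=np.load("pics/w4.npz")
o=np.array([370,180])
def px(c): return np.array(c)/3.4+o-.35
obs=[]# (x,y,zkey,pix)
for c,y in (((250,275),-21),((308,277),-10),((418,277),10),((478,278),21)): obs.append((0,y,'t',px(c)))
for c,y in (((215,243),-21),((272,243),-10),((430,243),21)): obs.append((0,y,'b',px(c)))
for c,y in (((241,125),-23),((493,125),23)): obs.append((-26,y,.034,px(c)))
gl=[px((86,0)),px((76,200)),np.array([405.,0])];gr=[px((615,0)),px((576,200)),np.array([585.,0])]
def W(p,x,y,z):
    a=np.radians(p[2]);return np.array([p[0]+np.cos(a)*x-np.sin(a)*y,p[1]+np.sin(a)*x+np.cos(a)*y,z])
def res(p,full=False):
    r=[]
    for x,y,z,q in obs:
        zz={'t':p[3],'b':p[4]}.get(z,z)
        r+=list(proj(W(p,x/1e3,y/1e3,zz),cp)[0]-q)
    for g,s in((gl,-1),(gr,1)):
        for q in g:
            w=unproj(q,.02,cp)[0]-W(p,0,0,.02);a=np.radians(p[2]);lat=-np.sin(a)*w[0]+np.cos(a)*w[1]
            r.append((lat-s*p[5])*1600)
    return np.array(r)
r=least_squares(res,[.615,.135,-16.6,.044,.02,.045]);print(r.x.round(4));print(res(r.x).round(1))
E
python3 st.py
python3 - <<'E'
import sys;sys.path.insert(0,'.')
import cv2,numpy as np
from h import *
t=cv2.imread("pics/w4.png");
cv2.imwrite("pics/w4d.png",cv2.resize(t[0:200,370:610],None,fx=3,fy=3,interpolation=cv2.INTER_CUBIC))
E
```

```text
[  0.6156   0.1377 -16.6138   0.0417   0.0219   0.0503]
[ 0.2 -0.   0.7 -0.5  0.2 -0.4  0.1 -0.6  0.9 -0.3  0.4 -0.2 -0.5 -0.
 -0.1  0.8 -0.8  1.1  0.3  1.1 -0.9  0.2 -0.2  0.6]
```

View pics/w4d.png

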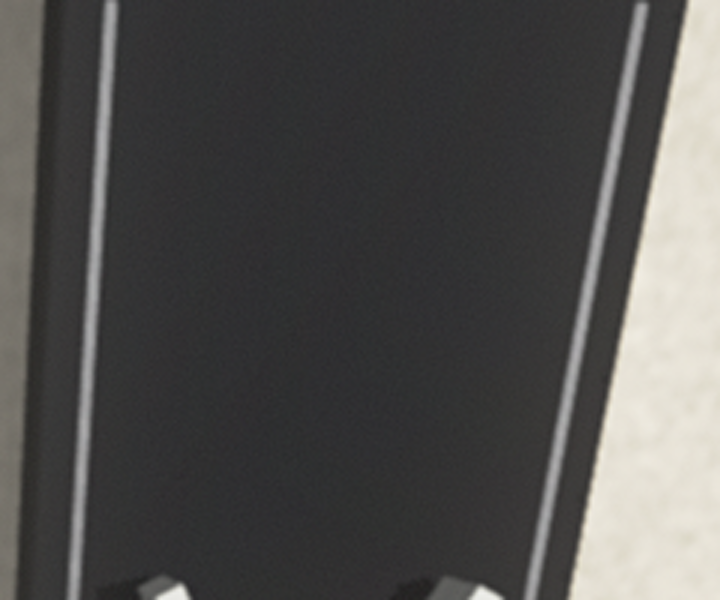

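```bash
python3 -m jog '[{"rotation":[0,0,0],"travel":[-20,32,0],"jaw":-1},{"rotation":[0,0,0],"travel":[-21,32,0],"jaw":-1},{"rotation":[0,0,0],"travel":[-21,32,0],"jaw":-1},{"rotation":[0,0,0],"travel":[-20,31,0],"jaw":-1},{"rotation":[0,0,0],"travel":[0,0,-30],"jaw":-1},{"rotation":[0,0,0],"travel":[0,0,-30],"jaw":-1},{"rotation":[0,0,0],"travel":[0,0,-20],"jaw":-1},{"rotation":[0,0,0],"travel":[0,0,0],"jaw":-1}]' ; python3 -m jog '[{"rotation":[0,0,0],"travel":[0,0,0],"jaw":-1},{"rotation":[0,0,0],"travel":[0,0,0],"jaw":-1}]';python3 look.py w5
python3 - <<'E'
from workcell import bot
import cv2
for c,(x,y) in {"side":(170,190),"top":(200,120)}.items():
    t=bot.camera(c)[:,:,::-1];cv2.imwrite(f"pics/{c}5.png",cv2.resize(t[y:y+150,x:x+200],None,fx=4,fy=4,interpolation=cv2.INTER_CUBIC))
E
```

```text
time: 9.02
ee_pos: [0.5056, 0.1702, 0.0291]
tcp_rot: [-89.9, 0.1, 73.5]
wrist_force: [-0.6, -0.1, -1.7]
opening: 0.0398
time: 9.28
ee_pos: [0.5074, 0.1712, 0.0316]
tcp_rot: [-90.1, -0.1, 73.5]
wrist_force: [-0.4, -0.1, -1.6]
opening: 0.0397
9.325 [0.50726811 0.17117638 0.03138418] [-9.00777912e+01 -5.60658946e-02  7.34873440e+01] [ 18.6   3.9 -13.3  72.8   0.   35.2] 0.039482604340190006 [-0.05049266 -0.1604848  -1.82008982]
```

View pics/side5.png

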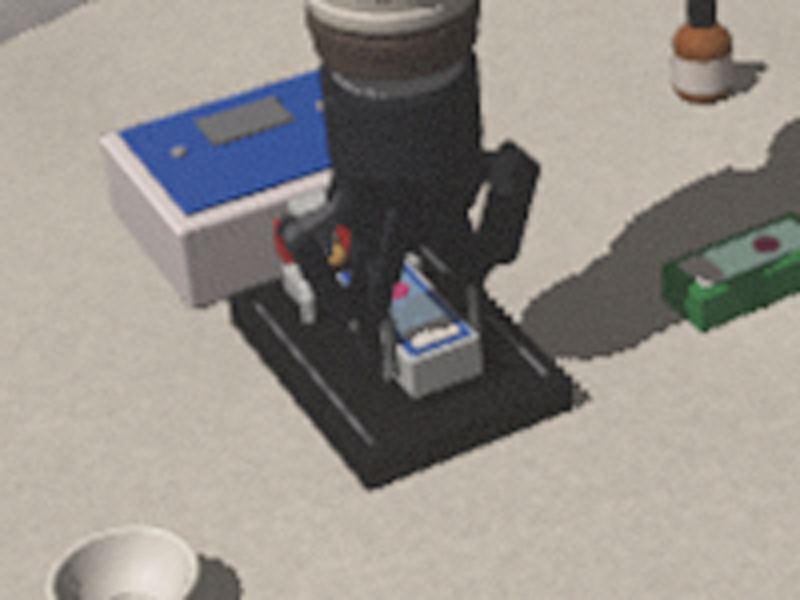

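View pics/w5.png

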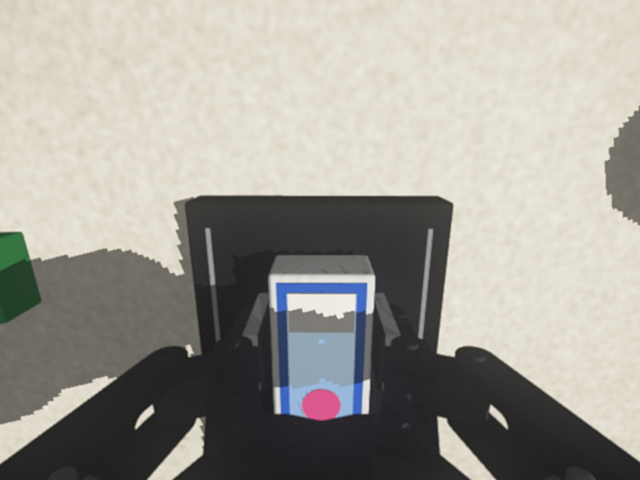

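```bash
python3 -m jog '[{"rotation":[0,0,0],"travel":[0,0,-3],"jaw":-1},{"rotation":[0,0,0],"travel":[0,0,-2],"jaw":-1},{"rotation":[0,0,0],"travel":[0,0,-1],"jaw":-1},{"rotation":[0,0,0],"travel":[0,0,0],"jaw":-1}]'; python3 -m jog '[{"rotation":[0,0,0],"travel":[0,0,-0.6],"jaw":-1},{"rotation":[0,0,0],"travel":[0,0,0],"jaw":-1}]'; python3 -m jog '[{"rotation":[0,0,0],"travel":[0,0,-0.6],"jaw":-1},{"rotation":[0,0,0],"travel":[0,0,0],"jaw":-1}]'
```

```text
time: 9.93
ee_pos: [0.5066, 0.1711, 0.0241]
tcp_rot: [-90.0, 0.0, 73.5]
wrist_force: [-0.8, 0.7, -1.9]
opening: 0.0395
time: 10.18
ee_pos: [0.5067, 0.1711, 0.0237]
tcp_rot: [-90.0, -0.0, 73.5]
wrist_force: [-0.3, -0.4, -2.2]
opening: 0.0396
time: 10.42
ee_pos: [0.5067, 0.1711, 0.0231]
tcp_rot: [-90.0, -0.0, 73.5]
wrist_force: [0.2, 0.8, -3.3]
opening: 0.0393
```

```bash
python3 -m jog '[{"rotation":[0,0,0],"travel":[0,0,-0.4],"jaw":-1},{"rotation":[0,0,0],"travel":[0,0,0],"jaw":-1}]'; python3 -m jog '[{"rotation":[0,0,0],"travel":[0,0,-0.4],"jaw":-1},{"rotation":[0,0,0],"travel":[0,0,0],"jaw":-1}]'
```

```text
time: 10.68
ee_pos: [0.5068, 0.1711, 0.023]
tcp_rot: [-90.0, -0.0, 73.5]
wrist_force: [-1.4, -0.6, 3.2]
opening: 0.0395
time: 10.92
ee_pos: [0.5067, 0.1711, 0.023]
tcp_rot: [-90.0, -0.0, 73.5]
wrist_force: [-3.7, -0.2, 8.1]
opening: 0.0396
```

```bash
python3 -m jog '[{"rotation":[0,0,0],"travel":[-0.2,-0.6,0.5],"jaw":-1},{"rotation":[0,0,0],"travel":[5.8,-1.7,0],"jaw":-1},{"rotation":[0,0,0],"travel":[7.7,-2.3,0],"jaw":-1},{"rotation":[0,0,0],"travel":[7.7,-2.3,0],"jaw":-1},{"rotation":[0,0,0],"travel":[5.8,-1.8,0],"jaw":-1},{"rotation":[0,0,0],"travel":[3.8,-1.1,0],"jaw":-1},{"rotation":[0,0,0],"travel":[0,0,0],"jaw":-1},{"rotation":[0,0,0],"travel":[0,0,0],"jaw":-1}]'; python3 look.py w6;  python3 - <<'E'
from workcell import bot
import cv2
for c,(x,y) in {"side":(200,200),"top":(210,120)}.items():
    t=bot.camera(c)[:,:,::-1];cv2.imwrite(f"pics/{c}6.png",cv2.resize(t[y:y+120,x:x+160],None,fx=5,fy=5,interpolation=cv2.INTER_CUBIC))
E
```

```text
time: 11.92
ee_pos: [0.5383, 0.161, 0.023]
tcp_rot: [-90.1, -0.0, 73.5]
wrist_force: [2.4, 0.0, 4.0]
opening: 0.0397
11.975 [0.53827589 0.1610543  0.022983  ] [-9.00853164e+01 -1.21978134e-02  7.34683897e+01] [ 16.7   7.7 -10.1  72.1  -0.   33.2] 0.039438380063895113 [ 2.51513471 -1.40216739  3.90143017]
```

View pics/side6.png

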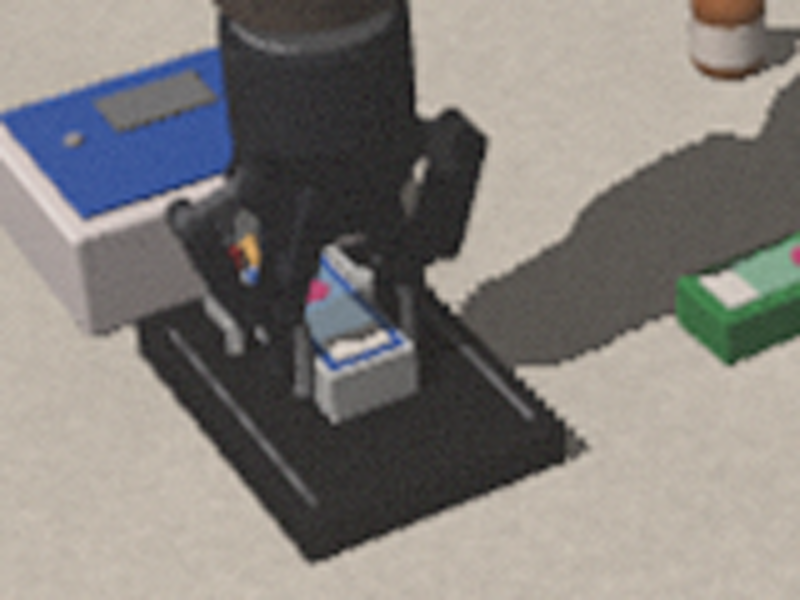

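View pics/w6.png

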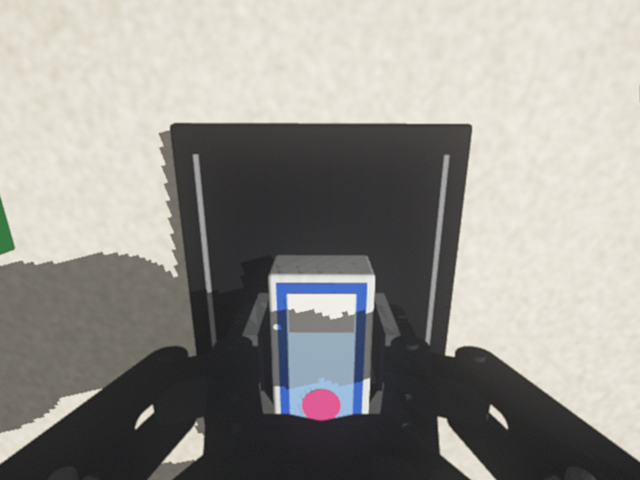

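```bash
python3 -m jog '[{"rotation":[0,0,0],"travel":[1.9,-0.6,0],"jaw":-1},{"rotation":[0,0,0],"travel":[1.9,-0.6,0],"jaw":-1},{"rotation":[0,0,0],"travel":[0,0,0],"jaw":-1}]';python3 -m jog '[{"rotation":[0,0,0],"travel":[1.9,-0.6,0],"jaw":-1},{"rotation":[0,0,0],"travel":[1.9,-0.5,0],"jaw":-1},{"rotation":[0,0,0],"travel":[0,0,0],"jaw":-1}]';python3 -m jog '[{"rotation":[0,0,0],"travel":[1.9,-0.6,0],"jaw":-1},{"rotation":[0,0,0],"travel":[1.9,-0.5,0],"jaw":-1},{"rotation":[0,0,0],"travel":[0,0,0],"jaw":-1}]'
```

```text
time: 12.45
ee_pos: [0.5406, 0.1603, 0.023]
tcp_rot: [-89.9, -0.0, 73.5]
wrist_force: [-3.0, 0.5, 7.2]
opening: 0.0394
time: 12.82
ee_pos: [0.5435, 0.1594, 0.023]
tcp_rot: [-89.8, -0.0, 73.5]
wrist_force: [-8.3, 2.1, 8.7]
opening: 0.0393
time: 13.2
ee_pos: [0.5469, 0.1584, 0.023]
tcp_rot: [-89.8, -0.0, 73.5]
wrist_force: [-10.6, 3.4, 11.2]
opening: 0.0396
```

```bash
python3 -m jog '[{"rotation":[0,0,0],"travel":[1.4,-0.4,0.4],"jaw":-1},{"rotation":[0,0,0],"travel":[1.4,-0.4,0],"jaw":-1},{"rotation":[0,0,0],"travel":[1,-0.3,0],"jaw":-1},{"rotation":[0,0,0],"travel":[0,0,0],"jaw":-1}]';python3 -m jog '[{"rotation":[0,0,0],"travel":[1,-0.3,0],"jaw":-1},{"rotation":[0,0,0],"travel":[1,-0.3,0],"jaw":-1},{"rotation":[0,0,0],"travel":[0,0,0],"jaw":-1}]'
```

```text
time: 13.7
ee_pos: [0.5504, 0.1573, 0.023]
tcp_rot: [-89.7, 0.0, 73.5]
wrist_force: [-10.6, 3.0, 9.1]
opening: 0.0391
time: 14.08
ee_pos: [0.5522, 0.1568, 0.023]
tcp_rot: [-89.7, 0.0, 73.6]
wrist_force: [-11.2, 2.7, 9.6]
opening: 0.0391
```

```bash
python3 -m jog '[{"rotation":[-0.1,-0.3,0],"travel":[0,0,0],"jaw":-1},{"rotation":[0,0,0],"travel":[1,-0.3,0],"jaw":-1},{"rotation":[0,0,0],"travel":[0,0,0],"jaw":-1}]';python3 -m jog '[{"rotation":[0,0,0],"travel":[1,-0.3,0],"jaw":-1},{"rotation":[0,0,0],"travel":[0,0,0],"jaw":-1}]'
```

```text
time: 14.45
ee_pos: [0.553, 0.1565, 0.023]
tcp_rot: [-90.0, 0.0, 73.6]
wrist_force: [-12.8, 2.2, 12.1]
opening: 0.0393
time: 14.7
ee_pos: [0.5538, 0.1563, 0.023]
tcp_rot: [-90.0, 0.0, 73.6]
wrist_force: [-13.2, 3.4, 11.6]
opening: 0.0394
```

```bash
python3 -m jog '[{"rotation":[0,0,0],"travel":[0,0,0.5],"jaw":-1},{"rotation":[0,0,0],"travel":[0,0,0],"jaw":-1}]';python3 -m jog '[{"rotation":[0,0,0],"travel":[1,-0.3,0],"jaw":-1},{"rotation":[0,0,0],"travel":[0,0,0],"jaw":-1}]';python3 look.py w7
```

```text
time: 14.95
ee_pos: [0.5538, 0.1563, 0.023]
tcp_rot: [-90.0, 0.0, 73.6]
wrist_force: [-12.1, 4.5, 7.0]
opening: 0.0396
time: 15.2
ee_pos: [0.5538, 0.1563, 0.023]
tcp_rot: [-89.9, 0.0, 73.6]
wrist_force: [-18.4, 5.1, 10.8]
opening: 0.0393
15.25 [0.55376278 0.15629675 0.02297109] [-8.98656666e+01  3.03154493e-02  7.35788610e+01] [15.7  9.7 -7.8 72.6  0.  32.2] 0.03981622399296122 [-16.78177088   5.60596344  10.83895524]
```

View pics/w7.png

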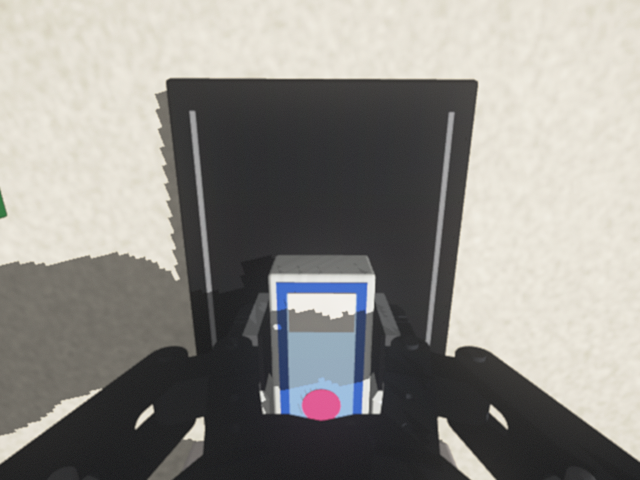

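```bash
cat > rd.py <<'E'
from workcell import bot
import numpy as np
o=bot.get_obs();a=np.radians(-16.6);f=o["wrist_force"];e=o["ee_pos"]-[.6156,.1377,0]
print(o["time"],"axial",f[0]*np.cos(a)+f[1]*np.sin(a),"lat",-f[0]*np.sin(a)+f[1]*np.cos(a),"fz",f[2],"tq",o["torque"].round(3),"x,y",(e[0]*np.cos(a)+e[1]*np.sin(a)).round(5),(-e[0]*np.sin(a)+e[1]*np.cos(a)).round(5),"rot",o["tcp_rot"].round(2))
E
python3 rd.py; python3 -m jog '[{"rotation":[0,0,0],"travel":[0,0,0.3],"jaw":-1},{"rotation":[0,0,0],"travel":[0,0,0],"jaw":-1}]'>/dev/null; python3 rd.py;  python3 -m jog '[{"rotation":[0,0,-0.2],"travel":[0,0,0],"jaw":-1},{"rotation":[0,0,0],"travel":[0,0,0],"jaw":-1}]'>/dev/null; python3 rd.py;  python3 -m jog '[{"rotation":[0,0,-0.2],"travel":[0,0,0],"jaw":-1},{"rotation":[0,0,0],"travel":[0,0,0],"jaw":-1}]'>/dev/null; python3 rd.py; python3 -m jog '[{"rotation":[0,0,0.2],"travel":[0,0,0],"jaw":-1},{"rotation":[0,0,0],"travel":[0,0,0],"jaw":-1}]'>/dev/null; python3 rd.py
```

```text
15.25 axial -17.683908417419985 lat 0.5779645941864819 fz 10.838955238891286 tq [ 1.164  3.393 -0.079] x,y -0.06457 0.00016 rot [-8.987e+01  3.000e-02  7.358e+01]
15.5 axial -18.58640573335024 lat 0.39236255167088974 fz 8.875171689433966 tq [ 1.161  3.205 -0.1  ] x,y -0.0646 0.00016 rot [-8.986e+01  4.000e-02  7.358e+01]
15.75 axial -17.227942521055187 lat 0.4206250519654757 fz 7.746928613426518 tq [1.176 3.178 0.257] x,y -0.06458 0.00021 rot [-8.987e+01  4.000e-02  7.341e+01]
16.0 axial -16.727991105927977 lat 1.7310534012475882 fz 7.805260100444452 tq [1.176 3.035 0.388] x,y -0.06451 0.00026 rot [-8.988e+01  3.000e-02  7.322e+01]
16.25 axial -17.281812093662808 lat 1.2662113399612682 fz 8.032643910335825 tq [ 1.209  3.08  -0.071] x,y -0.06453 0.00025 rot [-8.987e+01  3.000e-02  7.339e+01]
```

```bash
python3 -m jog '[{"rotation":[0,0,-0.05],"travel":[0.5,-0.1,0.1],"jaw":-1},{"rotation":[0,0,0],"travel":[0,0,0],"jaw":-1},{"rotation":[0,0,0],"travel":[0,0,0],"jaw":-1}]'>/dev/null; python3 rd.py; python3 -m jog '[{"rotation":[0,0,0],"travel":[0,0,0],"jaw":-1},{"rotation":[0,0,0],"travel":[0,0,0],"jaw":-1}]'; python3 rd.py; python3 look.py w8 holder
python3 - <<'E'
from workcell import bot
import cv2
from h import *
for c,(x,y) in {"side":(200,200),"top":(210,120)}.items():
    t=bot.camera(c)[:,:,::-1];cv2.imwrite(f"pics/{c}8.png",cv2.resize(t[y:y+120,x:x+160],None,fx=5,fy=5,interpolation=cv2.INTER_CUBIC))
im=cv2.imread("pics/w8.png");cp=np.load("pics/w8.npz");hsv=cv2.cvtColor(im,cv2.COLOR_BGR2HSV)
b=((hsv[...,0]>100)&(hsv[...,0]<130)&(hsv[...,1]>150))
L=[];Rr=[]
for r in range(295,375):
    c=np.where(b[r,262:385])[0]+262
    if len(c)>5: L.append((c.min(),r));Rr.append((c.max(),r))
def yaw(p,z):
    w=unproj(np.array(p),z,cp)[:,:2];v=cv2.fitLine((w*1000).astype(np.float32),cv2.DIST_HUBER,0,.01,.01).ravel();return np.degrees(np.arctan2(v[1],v[0])),w.mean(0)
print("holder L,R",yaw(L,.044),yaw(Rr,.044))
g=im.max(2)>90
G1=[];G2=[]
for r in range(125,280):
    c=np.where(g[r,185:212])[0]+185
    if 0<len(c)<9:G1.append((c.mean(),r))
    c=np.where(g[r,428:458])[0]+428
    if 0<len(c)<9:G2.append((c.mean(),r))
print("grooves",len(G1),len(G2),yaw(G1,.02),yaw(G2,.02))
E
```

```text
16.625 axial -20.297655436272137 lat 1.0812549410031522 fz 9.650011021985147 tq [1.318 3.53  0.108] x,y -0.06454 0.00023 rot [-8.981e+01  4.000e-02  7.336e+01]
time: 16.88
ee_pos: [0.5538, 0.1564, 0.023]
tcp_rot: [-89.8, 0.0, 73.4]
wrist_force: [-18.7, 6.7, 9.7]
opening: 0.0397
16.875 axial -19.7911001178809 lat 1.090745599172724 fz 9.680803734291647 tq [1.31  3.531 0.044] x,y -0.06454 0.00023 rot [-8.981e+01  4.000e-02  7.336e+01]
holder 0.64 [323.3, 332.7] 16053
holder 0.5 [4.8, 208.9] 117
16.975 [0.55383061 0.15636718 0.02296106] [-8.98111738e+01  4.20676281e-02  7.33578982e+01] [15.7  9.8 -7.8 72.7  0.1 32.4] 0.0394235674556161 [-18.85182247   7.05980745   9.048194  ]
holder L,R (np.float32(65.18889), array([0.53811061, 0.15064112])) (np.float32(-16.126904), array([0.54566709, 0.17604683]))
grooves 153 137 (np.float32(-16.780905), array([0.49341498, 0.12187484])) (np.float32(-16.260328), array([0.51883506, 0.21920072]))
```

View pics/side8.png

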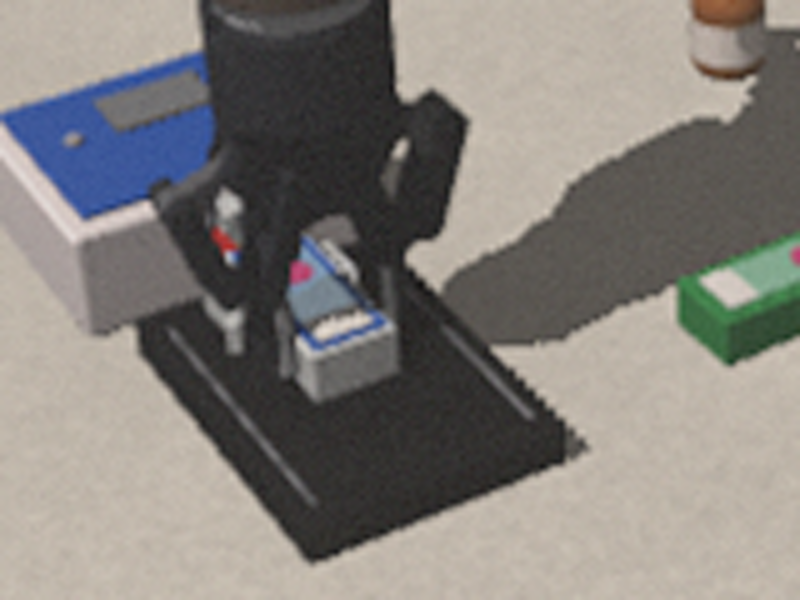

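View pics/top8.png

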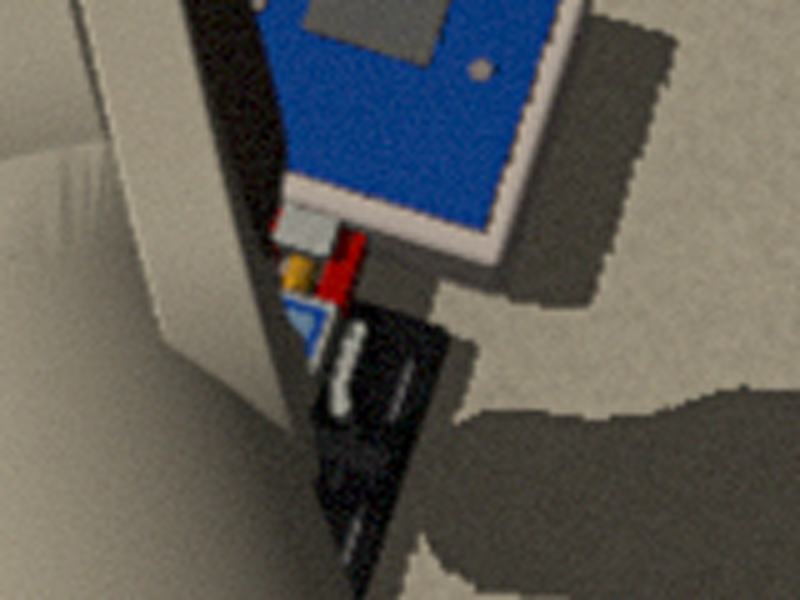

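View pics/w8.png

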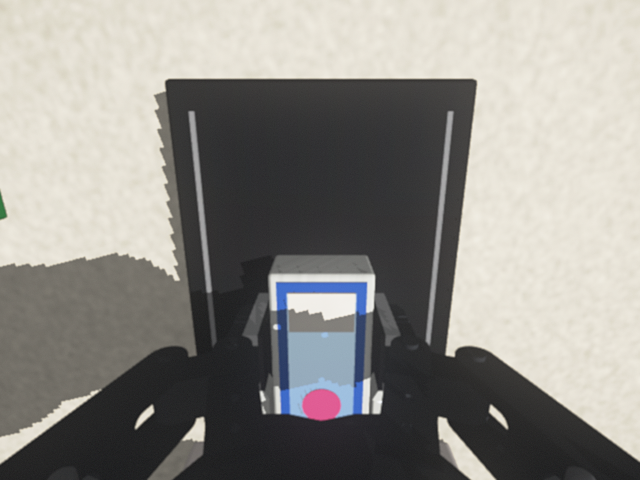

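The top view shows the holder's blue front end flush against the visible red stop (about (277,180) in the full picture). The side and wrist views show it flat between the rails, with the grip unchanged. Handing in.

```bash
python3 -c "
from workcell import bot
print(bot.job_done())"; python3 rd.py
```

```text
the job is handed in; nothing more can be done
None
the job is handed in; nothing more can be done
```

I gripped the blue-topped holder with a 24 N grip setting near its label end. I laid it flat on the deck, slid it between the rails and pressed its front end against the red stops. I handed it in still gripped and pressed, at about 17 s on the robot's clock.

**Last checks:**
- **At the stops:** the tool stopped moving at exactly the expected home distance. One more millimetre of commanded push added about 5 N and moved nothing.
- **Push:** about 20 N at the wrist. Taking off the 7 N spring and roughly 3 N of deck drag (my guess) leaves an estimated 9–10 N on the stops, under the 25 N limit.
- **Squareness:** the twisting moment was close to zero (0.04 N m). The tool angle was within about 0.1° of square by the stage fit.
- **Grip:** the opening stayed at about 39.5 mm, and the holder did not visibly slip in the fingers.
- **Bottle, jar and dish:** I did not touch them and kept clear of them. I did not re-measure their positions at the end.

**Weaker checks:**
- The one usable holder edge in the last wrist picture read about 0.4° off the stage grooves; the other edge could not be read.
- The gripper hid the second stop from the cameras, so contact there is judged from the forces and the angle, not seen.

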